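Close and lock the lamp cover of an HPLC detector

TASK

The lamp in the detector has been changed: push its hinged service cover down onto the gasket with your fingertips, then set a fingertip in the slot of the cover's quarter-turn fastener and turn it clockwise to its stop, so that the cover is locked. Do not swing the cover further open, and leave the rack, bottle, vial and screwdriver where they are.

Things in the scene. Friction and masses are not known exactly. Their poses are not given: they have to be found in the camera images.
- detector: White liquid chromatography detector module, fixed on the bench, 440 mm deep (x) x 350 mm wide (y) x 140 mm high. Origin: centre of its underside, on the bench. Its front is at -x and faces the robot; its flat top is 140 mm above the bench. Its open service compartment lies under the cover in the front half of the top.
- cover (a joint): Opening angle of the cover (rad), 0 = fully down: a flat grey plate, 210 mm from hinge to front edge, 270 mm wide, 10 mm thick, hinged along its rear edge; starts ajar at 0.3 to 0.55. A friction hinge holds it where it is left; 1 to 3 N at the front edge pushes it down. Unlocked, the soft gasket may hold the front edge up to 2.5 mm proud; about 8 N squeezes it flat.
- cover_edge (a point): Middle of the cover's front edge, on its upper face; the axes are the cover's: x from front edge towards hinge, y to the left seen from the robot, z out of the upper face. The plate is bare and flat beside the fastener: 70 to 130 mm to either side of the middle, from the front edge to 130 mm behind it.
- cover_hinge (a point): Point on the cover's hinge line, at the middle of its rear edge, on its underside and 140 mm above the bench; same axes as cover_edge. The hinge line runs along y.
- cam_slot (a point): Centre of the fastener's upper face, on its axis, 132 mm from the hinge line, 3 mm above the cover's upper face. Black disc, 96 mm diameter, flush in a square 116 mm aluminium plate; one straight slot across its middle, 82 mm long, 36 mm wide, 16 mm deep, flat floor, closed ends. x runs along the slot, z out of the cover. Unlocked the slot points front to rear; locked it lies parallel to the front edge.
- cam (a joint): Turn of the fastener (rad), growing clockwise seen from above: 0 = unlocked (starts at 0 to 0.3), 1.571 = locked, a hard stop. From about 0.8 on, its 60 mm tongue below runs under a keeper behind the front wall and draws the cover down; turned too early it lands on the keeper and the cover cannot close. It takes 0.1 to 0.25 N m and stays where it is left.
- rack: Blue 40-hole vial rack, 75 x 120 x 40 mm, loose on the rear of the detector's top; origin: centre of its underside.
- bottle: Amber bottle with blue cap, 70 mm diameter, 140 mm high, loose on the rear of the detector's top; origin: centre of its underside.
- vial: Small clear capped vial, 23 mm diameter, 58 mm high, loose on the detector's top beside the left edge of the cover; origin: centre of its underside.
- driver: Screwdriver, 180 mm long, lying loose on the bench to the right of the detector; origin: middle of its underside.

How it is judged:
By the outcome, as a careful person would: the job done as asked, in the order asked, and still so for the second after the job is handed in, with the robot touching nothing.
It also fails if it takes over 51 s, if anything falls off the work surface, if the arm or the gripper's body presses on something with over 40 N, if the wrist force passes 120 N, or if a joint passes its speed limit or range.

ROBOT

A 6-joint arm with a two-finger parallel gripper is mounted at the origin on the work surface. World frame = base frame: x ahead of the robot, y to its left, z up, the work surface at z = 0. Lengths are in m, angles in rad, forces in N, time in s.
With the tool pointing down it reaches from about 0.35 to 0.775 m from the base axis. Payload 5.5 kg.
Tool frame: the origin (TCP) lies between the finger pads; the fingertips stand 19 mm ahead of it and the grasp point (between the pads) is the TCP; z points along the fingers, y is the direction in which the jaws open and shut (so a half turn about z gives the same grasp; the last joint's range is limited). The gripper opens to 85 mm and grips with 20 to 120 N. Pads are 22 mm wide; open, the fingers measure 114 mm over their backs; the gripper's body (76 mm by 85 mm) begins 54 mm behind the grasp point. The pads swing forward as they close: fully open they stand 13 mm farther back than shut.
Start: joints at [-0.14, 0.313, 0.046, 1.304, 0, 1.431], TCP at [0.575, -0, 0.25] pointing down, gripper open.
Joint ranges: [-2.76, 2.76], [-0.86, 1.69], [-1.03, 1.26], [-2.2, 2.34], [-1.47, 1.5], [-3.14, 3.14]. Speed limits (rad/s): [2.57, 2.57, 3.14, 3.14, 3.14, 3.14].

INTERFACE

Orientations are given as a unit quaternion [w, x, y, z].
In Python, from workcell import get_state, cams, workorder gives the robot as it stands.
- The arm moves only by the tool play_rows, never from a script. Its argument "series" is text: rows parted by semicolons, each of 7 numbers parted by spaces: the opening in per cent of the stroke, from 0 (shut) to 100 (fully open), then the shift along the tool's x, y, z in cm, then the turn, a rotation vector about the tool's x, y, z in degrees. A call has 1 to 12 rows; each row shifts and turns the commanded pose from where the row before left it, along the tool's axes as they then stand; what a row does not reach is not made up. A row lasts 1/8 s, in which the tool goes at most 62.5 mm and 10.7 degrees, less where a joint would pass 70% of its speed; a pose out of reach is approached as far as the arm can. A call with a gripper value outside its range is refused whole. The fingers move at their own pace and stop on an object; "newtons" is the grip in N (left out, the last holds). Time passes only in rows, so rows that do not move let the fingers close. It gives the time, the measured TCP pose, the force and the opening at its end, in the units of the state.
- get_state(): the state, without advancing time (a new reading comes with each control period).
- cams.read_camera(name): name is "scene" or "side" or "wrist"; returns the picture (480x640x3 uint8, red, green, blue); there is no depth.
- cams.get_calibration(name): a dict with "fx", "fy", "cx", "cy" (pixels), "rvec" (rotation vector, rad) and "tvec" (3), from world to camera coordinates, as OpenCV has them. Camera axes: x right, y down, z forward; pixel columns grow to the right and rows downward; lengths in m; the calibration is good to about 2 mm. A picture is of the moment at which its call begins: read the wrist's pose just before it. get_calibration takes no time and is no camera call; for the wrist camera it gives the pose at the moment of the call.
- workorder.hand_in(): hands the job in, once; it reports no verdict.
The state is a dict: "clock": time; "joint_pos": joint angles; "qvel": joint speeds; "tau": joint torques, N m; "tcp_pos": TCP position; "orientation": TCP orientation; "wrist_force": force on the tool from outside, world axes, zero at the start; "ft_torque": the same for the moment, N m; "finger_gap": finger opening in m.
Only numpy, scipy, OpenCV 4.12 (cv2) and the standard library are available. Lean on these libraries where they do the work, as an engineer would, in place of code of your own. Each camera call takes 0.05 s, during which the arm holds its last target.

## Working session

There is one attempt and no reset: what is moved stays moved. The work goes in short steps, Python scripts to look and compute and a tool call to move; the robot and the scene stay as the last step left them, time stands still between calls to the robot, and variables do not carry over. Pictures are saved under pics/ and viewed, and the job is handed in when it is done.

Besides the shell and the picture viewer there is one more tool, called after "Emit:" as name(argument=value, ...) on one line, values as JSON. play_rows: Moves the arm, as the interface text tells. Its arguments: {"type":"object","properties":{"series":{"type":"string"},"newtons":{"type":"number"}},"required":["series"]}

```bash
ls; mkdir -p pics; python3 - <<'E'
from workcell import get_state, cams
import cv2
s=get_state()
for k,v in s.items(): print(k,v)
for n in ("scene","side","wrist"):
    c=cams.get_calibration(n); print(n,c)
    cv2.imwrite(f"pics/a_{n}.png",cams.read_camera(n)[:,:,::-1])
E
```

```text
pics
clock 0.0
joint_pos [-1.39572565e-01  3.13955395e-01  4.49871008e-02  1.30358834e+00
  3.08345189e-06  1.43121918e+00]
qvel [-0.00022877  0.00209334  0.0001011  -0.00073075  0.00018189  0.00065223]
tau [-2.90074182e-03 -4.80629075e+01  2.98531097e+01  1.95313990e-02
 -3.83516899e-04 -4.27451073e-05]
tcp_pos [5.74531405e-01 7.28534703e-05 2.49437758e-01]
orientation [-7.03820642e-04  7.07104888e-01  7.07108126e-01 -5.28493186e-04]
wrist_force [-0.18621318 -0.70338769 -0.45539889]
ft_torque [-0.01024662  0.02047882  0.03001354]
finger_gap 0.08552806906417194
scene {'fx': 610.1603004601872, 'fy': 610.1603004601872, 'cx': 321.92874283079453, 'cy': 229.03062545004587, 'rvec': array([ 1.79876072,  1.32191171, -0.70968662]), 'tvec': array([-0.16660776, -0.20120741,  1.51621052])}
side {'fx': 514.7797703988588, 'fy': 514.7797703988588, 'cx': 314.6667278257623, 'cy': 238.29704661191548, 'rvec': array([ 2.16029515, -0.67817229,  0.32809602]), 'tvec': array([-0.5058612 ,  0.28184747,  0.7879709 ])}
wrist {'fx': 408.7198888840375, 'fy': 408.7198888840375, 'cx': 326.0330889481361, 'cy': 244.06814112826254, 'rvec': array([-2.87853120e+00,  1.83446853e-04,  2.00280231e-03]), 'tvec': array([-0.57224467, -0.03161512,  0.37728619])}
```

View pics/a_scene.png

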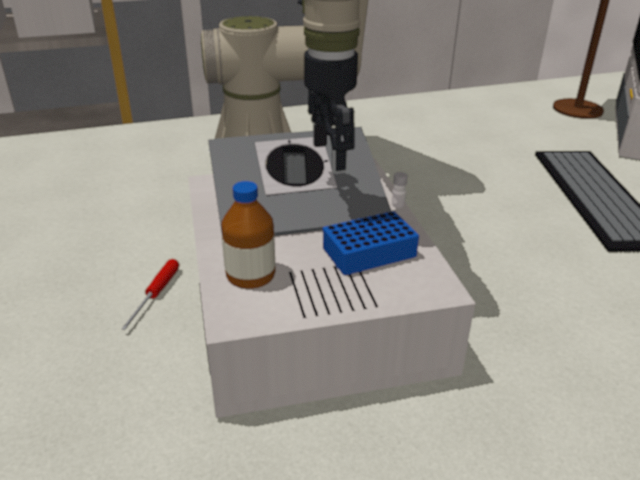

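View pics/a_side.png

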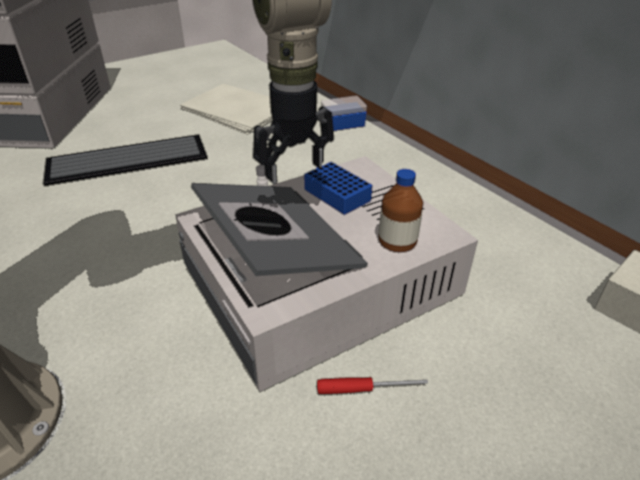

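View pics/a_wrist.png

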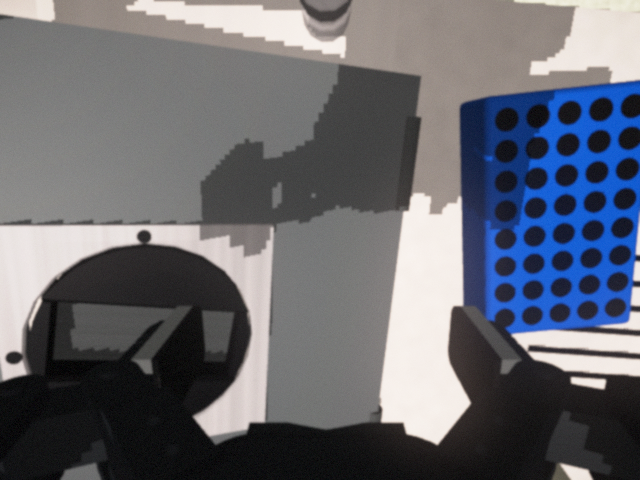

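The scene view shows the cover ajar with its disc near (295,165), the bottle near (248,240), the rack near (370,243) and the vial near (398,188). In the side view the cover's front edge runs from (193,184) to (257,272). I'll enlarge both to pick the corners.

```bash
python3 - <<'E'
import cv2
a=cv2.imread("pics/a_side.png")[160:400,160:480]
cv2.imwrite("pics/b_side.png",cv2.resize(a,None,fx=2.5,fy=2.5,interpolation=cv2.INTER_CUBIC))
a=cv2.imread("pics/a_scene.png")[110:410,180:480]
cv2.imwrite("pics/b_scene.png",cv2.resize(a,None,fx=2,fy=2,interpolation=cv2.INTER_CUBIC))
E
```

```text
(no output)
```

View pics/b_side.png

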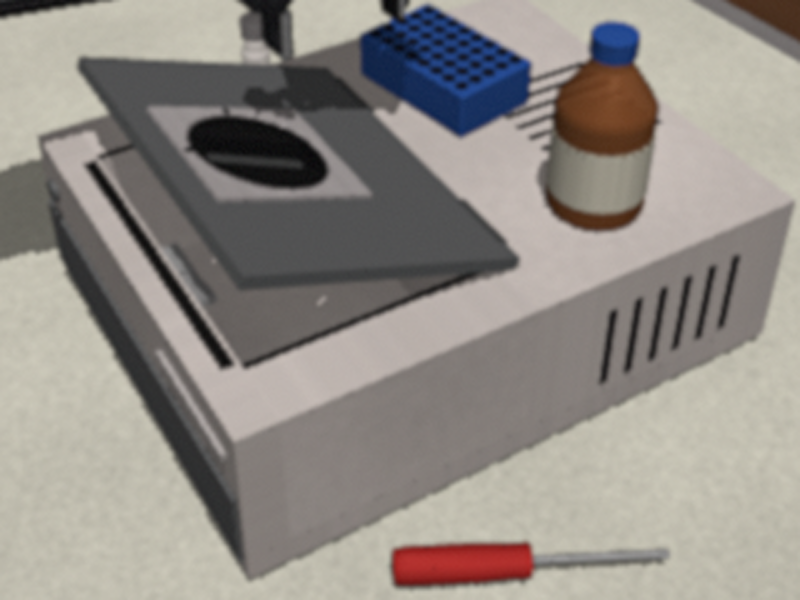

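View pics/b_scene.png

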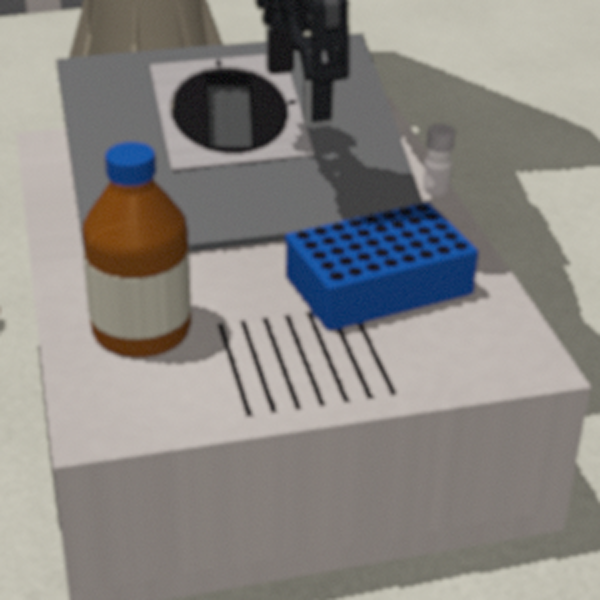

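The picks are clear in these crops. In the side crop the detector's top corners are at (40,138), (236,440) and (793,203), and the cover's front corners are at (82,60) and (241,277). In the scene crop the cover's front corners are at (362,37) and (58,60).

```bash
cat > h.py <<'E'
import numpy as np,cv2
from workcell import get_state,cams
def cal(n):
    c=cams.get_calibration(n);K=np.array([[c['fx'],0,c['cx']],[0,c['fy'],c['cy']],[0,0,1]])
    return K,cv2.Rodrigues(np.array(c['rvec']))[0],np.array(c['tvec']).reshape(3)
def ray(n,p):
    K,R,t=cal(n); d=R.T@np.linalg.inv(K)@np.array([p[0],p[1],1.]); return -R.T@t,d
def onz(n,p,z):
    o,d=ray(n,p); return o+d*(z-o[2])/d[2]
def tri(a,pa,b,pb):
    o1,d1=ray(a,pa);o2,d2=ray(b,pb);A=np.c_[d1,-d2];s=np.linalg.lstsq(A,o2-o1,rcond=None)[0]
    p,q=o1+d1*s[0],o2+d2*s[1];return (p+q)/2,np.linalg.norm(p-q)
def proj(n,P):
    K,R,t=cal(n);q=K@(R@np.array(P)+t);return q[:2]/q[2]
def pl(n,p,P0,N):
    o,d=ray(n,p);return o+d*(np.dot(N,P0-o)/np.dot(N,d))
E
python3 - <<'E'
from h import *
np.set_printoptions(precision=4,suppress=True)
S=lambda u,v:(160+u/2.5,160+v/2.5)
C=lambda u,v:(180+u/2,110+v/2)
fl,fr,rr=[onz("side",S(*p),.14) for p in((40,138),(236,440),(793,203))]
r2,l2=[onz("scene",C(*p),.14) for p in((55,465),(588,385))]
print("det",fl,fr,rr,r2,l2)
for a,b in((fl,fr),(fr,rr),(rr,l2)): print(np.linalg.norm(a-b),np.degrees(np.arctan2(*(b-a)[1::-1])))
L=tri("side",S(82,60),"scene",C(362,37));R=tri("side",S(241,277),"scene",C(58,60))
RR=tri("side",S(517,260),"scene",C(74,248));
print("cover",L,R,RR, np.linalg.norm(L[0]-R[0]),np.linalg.norm(RR[0]-R[0]))
print("disc",tri("side",S(258,151),"scene",C(230,110)))
E
```

```text
det [0.3984 0.1451 0.14  ] [ 0.373  -0.1975  0.14  ] [ 0.8051 -0.233   0.14  ] [ 0.8093 -0.2289  0.14  ] [0.8367 0.1166 0.14  ]
0.34352261516836907 -94.23621890961294
0.433460275304046 -4.696090782745241
0.35096069309367117 84.82749341787444
cover (array([0.4286, 0.109 , 0.2173]), np.float64(0.00026428405045837136)) (array([ 0.4058, -0.1571,  0.2194]), np.float64(0.0001079469458884884)) (array([ 0.5954, -0.1803,  0.1531]), np.float64(0.0011766941106561405)) 0.26715388129148365 0.2021623527554022
disc (array([ 0.4902, -0.0299,  0.1951]), np.float64(0.0007834680795777465))
```

Emit:
play_rows(series="0 0 0 -1 0 0 -10.3;0 0 0 -1 0 0 -10.3;0 0 0 -1 0 0 -10.3;0 0 0 0 0 0 -10.3;0 0 0 0 0 0 -10.3;0 0 0 0 0 0 -10.3;0 0 0 0 0 0 -10.3;0 0 0 0 0 0 -10.3;0 0 0 0 0 0 -10.3;0 0 0 0 0 0 -10.3;0 0 0 0 0 0 -10.3;0 0 0 0 0 0 -10.3", newtons=40)

```text
clock: 1.65
tcp_pos: [0.5748, 0.0, 0.2799]
orientation: [-0.0, -0.292, 0.956, 0.0]
wrist_force: [0.4, -0.3, 0.3]
finger_gap: 0.0002
```

Emit:
play_rows(series="0 0 0 0 0 0 -10.3;0 0 0 0 0 0 -10.3;0 0 0 0 0 0 -10.3;0 0 0 0 0 0 -10.3;0 0 0 0 0 0 -10.3;0 0 0 0 0 0 0")

```text
clock: 2.4
tcp_pos: [0.5748, 0.0, 0.28]
orientation: [-0.0, -0.676, 0.737, 0.0]
wrist_force: [0.1, 0.6, 0.8]
finger_gap: -0.0004
```

```bash
cat >> h.py <<'E'
from scipy.spatial.transform import Rotation as Ro
np.set_printoptions(precision=4,suppress=True)
YAW=np.radians(-4.8)
ux=np.array([np.cos(YAW),np.sin(YAW),0]);uy=np.array([-ux[1],ux[0],0])
H=np.array([.612,-.040,.14])
def tool():
    s=get_state();q=s['orientation'];return s,Ro.from_quat([q[1],q[2],q[3],q[0]]).as_matrix()
def go(P):
    s,R=tool();return R.T@(np.array(P)-s['tcp_pos'])*100
E
python3 - <<'E'
from h import *
s,R=tool();print(s['clock'],s['tcp_pos'],s['joint_pos'],s['finger_gap'],s['wrist_force']);print(R)
print("tool y heading",np.degrees(np.arctan2(R[1,1],R[0,1])))
P=H-.175*ux-.1*uy; P[2]=.25; P2=H-.165*ux-.1*uy;P2[2]=.25
print(P,go(P),go(P2))
print(ux,uy)
E
```

```text
2.4 [0.5748 0.     0.28  ] [-0.1396  0.3078  0.1107  1.3744 -0.     -1.6229] -0.0004263180520246325 [0.1324 0.6373 0.8491]
[[-0.0874 -0.9962 -0.0007]
 [-0.9962  0.0874  0.0001]
 [-0.      0.0007 -1.    ]]
tool y heading 174.988125010688
[ 0.4292 -0.125   0.25  ] [13.7262 13.4099  3.0056] [13.7225 12.4099  3.0049]
[ 0.9965 -0.0837  0.    ] [0.0837 0.9965 0.    ]
```

Emit:
play_rows(series="0 4.6 4.3 0 0 0 0;0 4.6 4.3 0 0 0 0;0 4.5 4.4 0 0 0 0;0 0 0 2 0 0 0;0 0 0 2 0 0 0;0 0 0 0 0 0 0")

```text
clock: 3.15
tcp_pos: [0.4337, -0.1242, 0.2392]
orientation: [-0.0, -0.675, 0.738, 0.001]
wrist_force: [0.8, 0.1, -0.4]
finger_gap: -0.0002
```

```bash
python3 - <<'E'
from h import *
s,R=tool();print(s['clock'],s['tcp_pos'],s['wrist_force'])
for n in ("side","wrist"):
    cv2.imwrite(f"pics/c_{n}.png",cams.read_camera(n)[:,:,::-1])
E
```

```text
3.15 [ 0.4337 -0.1242  0.2392] [ 0.8411  0.0809 -0.3503]
```

View pics/c_side.png

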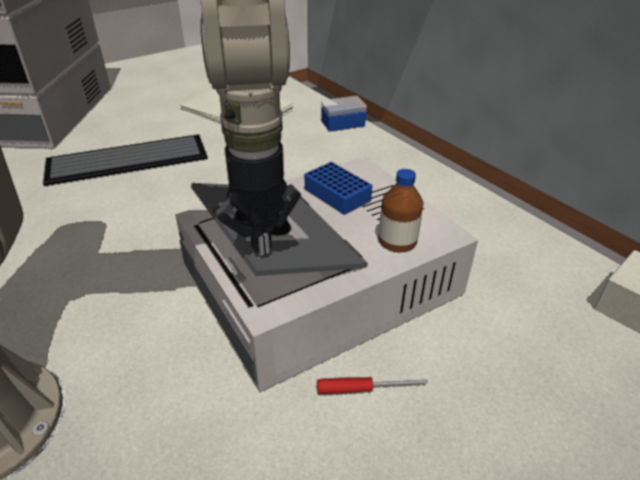

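View pics/c_wrist.png

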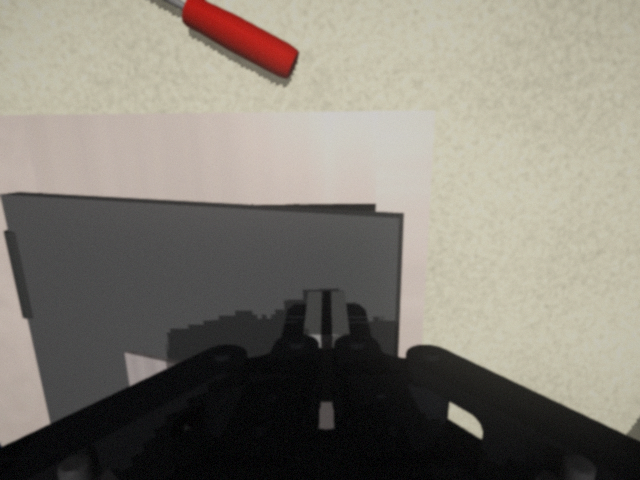

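The wrist view shows the shut fingertips at about (325,300), over bare plate behind the front edge (column 400). Next I push down.

Emit:
play_rows(series="0 0 0 .7 0 0 0;0 0 0 .7 0 0 0;0 0 0 .7 0 0 0;0 0 0 .7 0 0 0;0 0 0 .6 0 0 0;0 0 0 .6 0 0 0")

```text
clock: 4.0
tcp_pos: [0.4348, -0.1245, 0.1999]
orientation: [0.0, -0.676, 0.737, 0.0]
wrist_force: [-0.5, -0.2, 0.5]
finger_gap: -0.0004
```

Emit:
play_rows(series="0 0 0 .6 0 0 0;0 0 0 .6 0 0 0;0 0 0 .6 0 0 0;0 0 0 .4 0 0 0;0 0 0 .4 0 0 0;0 0 0 0 0 0 0")

```text
clock: 4.75
tcp_pos: [0.4347, -0.1244, 0.174]
orientation: [-0.0, -0.676, 0.737, 0.0]
wrist_force: [-0.2, 0.3, -0.5]
finger_gap: 0.0
```

```bash
python3 - <<'E'
from h import *
s,R=tool();print(s['clock'],s['tcp_pos'],s['wrist_force'])
for n in ("side",):
    a=cams.read_camera(n)[:,:,::-1][140:380,160:480]
    cv2.imwrite(f"pics/d_{n}.png",cv2.resize(a,None,fx=2.5,fy=2.5))
E
```

```text
4.75 [ 0.4347 -0.1244  0.174 ] [-0.2332  0.3238 -0.4609]
```

View pics/d_side.png

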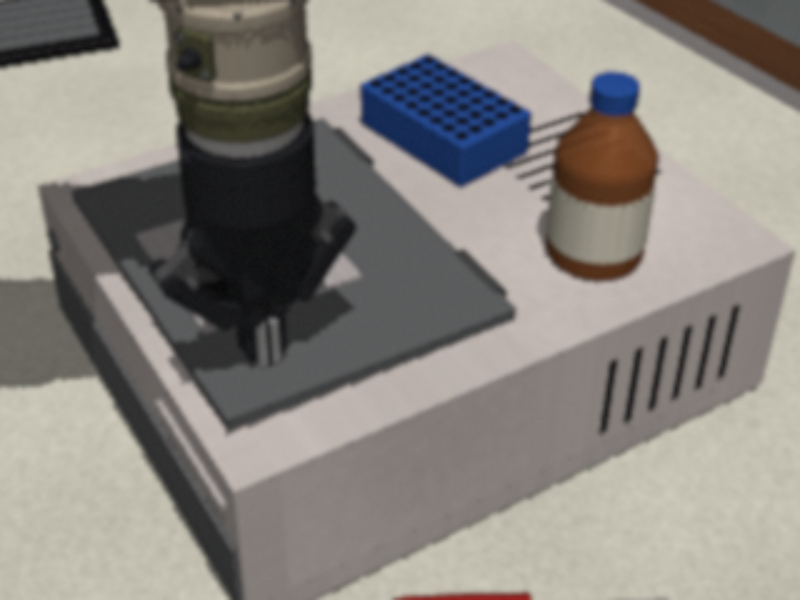

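The cover has followed the fingertips down and is nearly closed, with its front right corner at (232,428). I'll press on gently until the gasket pushes back.

Emit:
play_rows(series="0 0 0 .2 0 0 0;0 0 0 .15 0 0 0;0 0 0 .1 0 0 0;0 0 0 0 0 0 0")

```text
clock: 5.3
tcp_pos: [0.4349, -0.1246, 0.1701]
orientation: [0.0, -0.676, 0.737, -0.0]
wrist_force: [-0.2, -0.1, 3.1]
finger_gap: 0.0
```

Emit:
play_rows(series="0 0 0 .1 0 0 0;0 0 0 .1 0 0 0;0 0 0 0 0 0 0")

```text
clock: 5.68
tcp_pos: [0.4349, -0.1246, 0.1689]
orientation: [0.0, -0.676, 0.737, -0.001]
wrist_force: [-3.1, 0.8, 10.4]
finger_gap: -0.0001
```

Emit:
play_rows(series="0 0 0 .1 0 0 0;0 0 0 0 0 0 0;0 0 0 0 0 0 0")

```text
clock: 6.05
tcp_pos: [0.4349, -0.1246, 0.1688]
orientation: [0.0, -0.676, 0.737, -0.001]
wrist_force: [-5.5, 1.3, 17.6]
finger_gap: 0.0003
```

Emit:
play_rows(series="0 0 0 -1 0 0 0;0 0 0 -4 0 0 0;0 0 0 -5 0 0 0;0 -4 2 -3 0 0 0;0 0 0 0 0 0 0")

```text
clock: 6.68
tcp_pos: [0.4186, -0.0818, 0.2994]
orientation: [0.001, -0.677, 0.736, -0.002]
wrist_force: [0.1, -0.7, -0.6]
finger_gap: 0.0002
```

```bash
python3 - <<'E'
from h import *
s,R=tool();print(s['clock'],s['tcp_pos'],s['wrist_force'])
for n in ("side","scene","wrist"):
    a=cams.read_camera(n)[:,:,::-1]
    cv2.imwrite(f"pics/e_{n}.png",a)
    if n!="wrist":
        a=a[140:380,160:480] if n=="side" else a[110:290,180:420]
        cv2.imwrite(f"pics/e_{n}z.png",cv2.resize(a,None,fx=2.5,fy=2.5,interpolation=cv2.INTER_CUBIC))
E
```

```text
6.675 [ 0.4186 -0.0818  0.2994] [ 0.1094 -0.748  -0.609 ]
```

View pics/e_sidez.png

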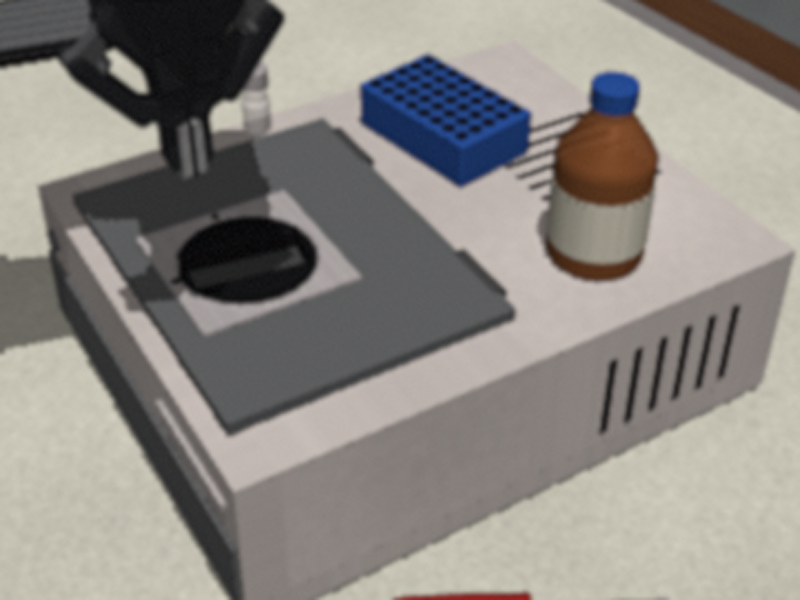

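View pics/e_scenez.png

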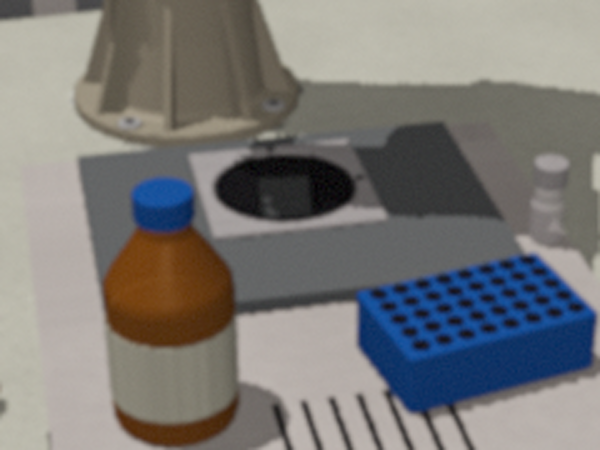

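View pics/e_wrist.png

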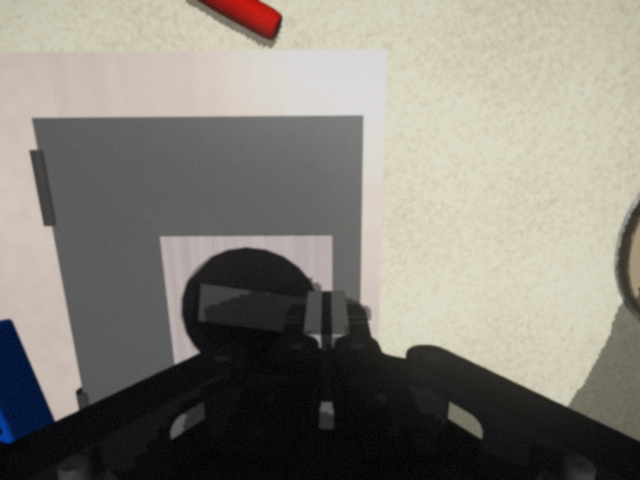

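The cover is down flat. In the wrist view the fastener disc sits at about (250,305), half hidden by the fingers, so I'll shift the tool left to see the slot whole.

Emit:
play_rows(series="0 -4.5 -1.7 0 0 0 0;0 -4.5 -1.7 0 0 0 0;0 -4.4 -1.7 0 0 0 0;0 0 0 0 0 0 0")

```text
clock: 7.32
tcp_pos: [0.4814, 0.0479, 0.2948]
orientation: [-0.001, -0.677, 0.736, 0.001]
wrist_force: [-0.3, -0.7, 0.2]
finger_gap: -0.0004
```

```bash
python3 - <<'E'
from h import *
s,R=tool();print(s['clock'],s['tcp_pos'],s['wrist_force'])
c=cams.get_calibration("wrist")
a=cams.read_camera("wrist")[:,:,::-1]
import pickle;pickle.dump(c,open("f.pkl","wb"))
cv2.imwrite("pics/f_wrist.png",a)
E
```

```text
7.325 [0.4814 0.0479 0.2948] [-0.3044 -0.6796  0.1899]
```

View pics/f_wrist.png

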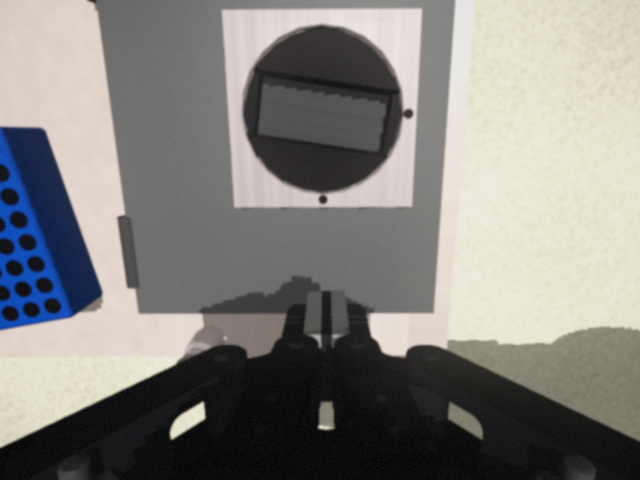

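The slot is fully visible: top edge (260,72) to (399,92), lower edge (252,135) to (388,154). The disc is centred near (323,108), and index dots sit at (408,113) and (323,199).

```bash
python3 - <<'E'
from h import *
a=cv2.imread("pics/f_wrist.png");g=cv2.cvtColor(a,cv2.COLOR_BGR2GRAY)
m=np.zeros_like(g);m[12:205,228:418]=(g[12:205,228:418]<110)*255
cs,_=cv2.findContours(m,cv2.RETR_EXTERNAL,cv2.CHAIN_APPROX_NONE)
c=max(cs,key=cv2.contourArea)
P=np.array([onz("wrist",p[0],.153)[:2] for p in c]);(cx,cy),r=cv2.minEnclosingCircle((P*1000).astype(np.float32));e=cv2.fitEllipse((P*1000).astype(np.float32));print("disc",cx,cy,r,e)
pts=[(260,72),(399,92),(388,154),(252,135)]
Q=np.array([onz("wrist",p,.153)[:2] for p in pts]);print(Q,"centre",Q.mean(0))
for i,j in((1,0),(2,3),(0,3)):
    d=Q[j]-Q[i];print(np.linalg.norm(d),np.degrees(np.arctan2(d[1],d[0])))
# cover edges: square plate corners
sq=[(222,10),(421,9),(413,206),(234,207)]
q=np.array([onz("wrist",p,.151)[:2] for p in sq]);print(q.mean(0))
for i,j in((1,0),(2,3),(0,3),(1,2)):
    d=q[j]-q[i];print(np.linalg.norm(d),np.degrees(np.arctan2(d[1],d[0])))
E
```

```text
disc 470.9979553222656 -28.5678768157959 52.121761322021484 ((473.7864074707031, -29.68418312072754), (96.02098083496094, 97.87760925292969), 93.64090728759766)
[[ 0.5094 -0.0562]
 [ 0.4265 -0.038 ]
 [ 0.4348 -0.0016]
 [ 0.519  -0.0203]] centre [ 0.4724 -0.029 ]
0.0848458312037935 -12.44649041982851
0.08617605805784385 -12.54197598469389
0.037154755101843864 75.06855146788517
[ 0.474  -0.0293]
0.1162106895183949 -4.4986244366750485
0.11784326713982057 -4.507026050266031
0.11628680000887477 85.27866999277778
0.11630919338281842 86.08295679107913
```

```bash
python3 - <<'E'
from h import *
for n,box in(("side",(225,205,300,270)),("scene",(250,160,335,205))):
    a=cv2.imread(f"pics/e_{n}.png");g=cv2.cvtColor(a,cv2.COLOR_BGR2GRAY)
    x0,y0,x1,y1=box
    m=np.zeros_like(g);m[y0:y1,x0:x1]=(g[y0:y1,x0:x1]<62)*255
    cs,_=cv2.findContours(m,cv2.RETR_EXTERNAL,cv2.CHAIN_APPROX_NONE)
    c=cv2.convexHull(max(cs,key=cv2.contourArea));e=cv2.fitEllipse(c);print(n,e,onz(n,e[0],.153),cv2.contourArea(c))
print(onz("side",(160+247/2.5,140+259/2.5),.153),onz("scene",(180+286/2.5,110+187/2.5),.153))
print("slot proj",proj("side",(.474,-.0295,.153)),proj("side",(.4805,-.0295,.153)))
E
```

```text
side ((252.03778076171875, 231.0496063232422), (57.47043991088867, 70.17900848388672), 122.45210266113281) [0.4847 0.0051 0.153 ] 2674.0
scene ((293.7913513183594, 184.2582244873047), (25.74110984802246, 55.56263732910156), 89.3621597290039) [ 0.4797 -0.03    0.153 ] 1103.0
[ 0.4768 -0.0324  0.153 ] [ 0.4819 -0.0295  0.153 ]
slot proj [256.5571 243.3245] [259.8353 241.9689]
```

```bash
python3 - <<'E'
from h import *
s,R=tool()
for x in (.011,-.011):
  for y in(-.0145,0,.0145): print(x,y,proj("wrist",s['tcp_pos']+R@np.array([x,y,.019])))
a=cv2.imread("pics/f_wrist.png")[270:380,250:410];cv2.imwrite("pics/g.png",cv2.resize(a,None,fx=4,fy=4))
E
```

```text
0.011 -0.0145 [280.9966 284.4089]
0.011 0 [320.4131 284.4002]
0.011 0.0145 [359.8317 284.3915]
-0.011 -0.0145 [282.6755 338.5118]
-0.011 0 [320.6382 338.5048]
-0.011 0.0145 [358.6028 338.4978]
```

View pics/g.png

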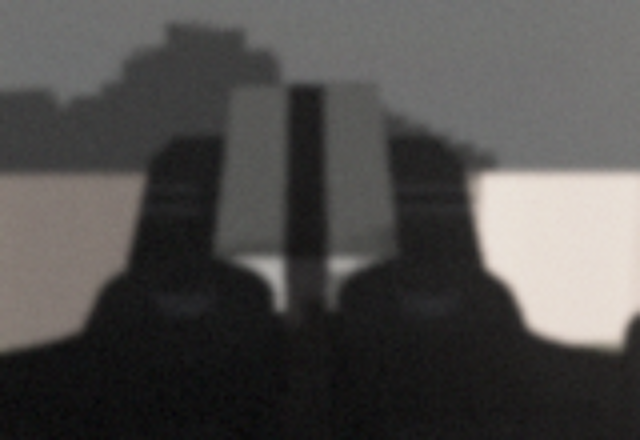

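The gripper midline shows at column 326 against 320 predicted, and its front face at row 291 against 284. So the wrist camera is biased by about 2–3 mm. Correcting for that puts the slot centre near (0.4775, -0.031), which agrees with the scene and side views. The slot heading is -12.5°, so the fastener stands at about 0.14 rad.

Emit:
play_rows(series="47 0 0 0 0 0 7.5;47 0 0 0 0 0 0;47 0 0 0 0 0 0;47 0 0 0 0 0 0")

```text
clock: 7.88
tcp_pos: [0.4805, 0.0457, 0.2967]
orientation: [-0.0, -0.627, 0.779, -0.0]
wrist_force: [-0.2, -0.4, -0.1]
finger_gap: 0.0401
```

```bash
python3 - <<'E'
from h import *
s,R=tool();print(s['clock'],s['tcp_pos'],s['finger_gap'],np.degrees(np.arctan2(-R[1,1],-R[0,1])))
print(go([.4775,-.031,.200]))
E
```

```text
7.875 [0.4805 0.0457 0.2967] 0.040126178430872586 -12.391499631525713
[ 7.5522 -1.3526  9.6744]
```

Emit:
play_rows(series="47 3.8 -.7 0 0 0 0;47 3.8 -.7 0 0 0 0;47 0 0 4 0 0 0;47 0 0 4 0 0 0;47 0 0 1.2 0 0 0;47 0 0 0 0 0 0;47 0 0 0 0 0 0")

```text
clock: 8.75
tcp_pos: [0.479, -0.0312, 0.2064]
orientation: [0.001, -0.627, 0.779, -0.001]
wrist_force: [0.6, 1.3, 0.2]
finger_gap: 0.0401
```

```bash
python3 - <<'E'
from h import *
s,R=tool();print(s['clock'],s['tcp_pos'],s['finger_gap'],np.degrees(np.arctan2(-R[1,1],-R[0,1])))
print(go([.4775,-.031,.200]))
for n in ("side","wrist","scene"):
    a=cams.read_camera(n)[:,:,::-1]
    if n=="side": a=a[170:290,180:340]
    if n=="scene": a=a[110:230,210:370]
    if n!="wrist": a=cv2.resize(a,None,fx=4,fy=4,interpolation=cv2.INTER_CUBIC)
    cv2.imwrite(f"pics/i_{n}.png",a)
E
```

```text
8.75 [ 0.479  -0.0312  0.2064] 0.0401278952947334 -12.376917808421375
[0.0169 0.1513 0.6378]
```

View pics/i_side.png

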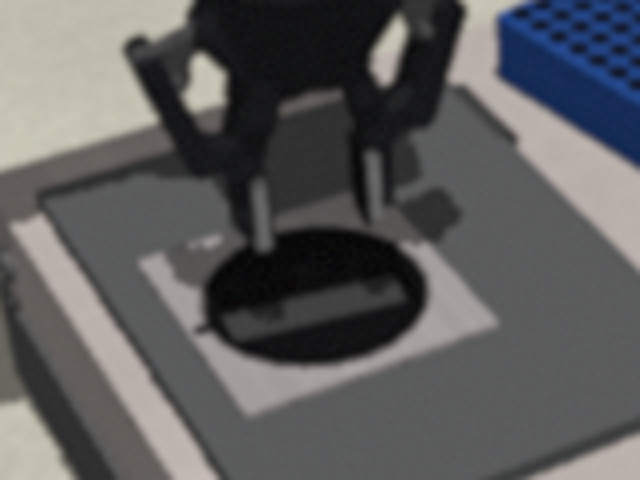

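View pics/i_wrist.png

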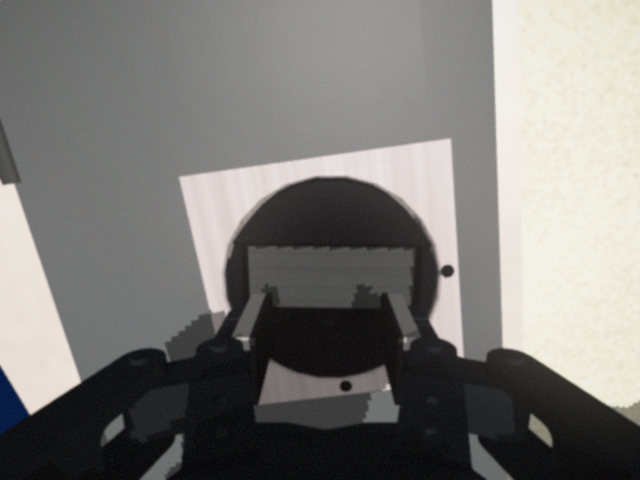

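View pics/i_scene.png

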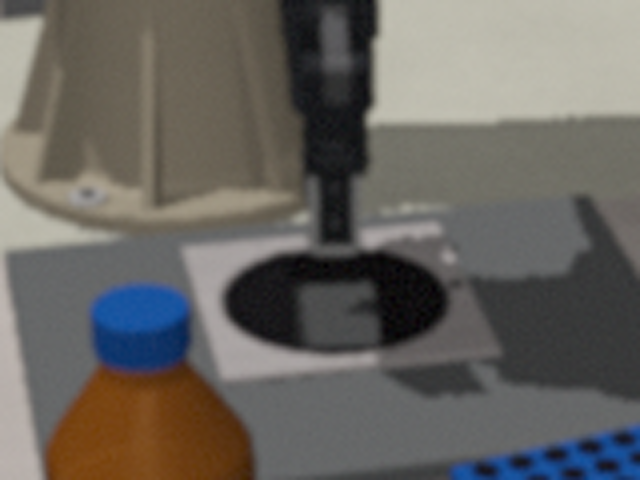

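```bash
python3 - <<'E'
from h import *
s,R=tool()
for p in((331,246),(331,319),(246,283),(417,283)):
    for b in (0,6):
        print(p,b,R.T@(onz("wrist",(p[0]-b,p[1]-b*1.1),.153)-s['tcp_pos'])*1000)
a=cv2.imread("pics/i_wrist.png")[220:400,200:460];b=cv2.convertScaleAbs(cv2.resize(a,None,fx=3,fy=3),alpha=2.2);cv2.imwrite("pics/i_w2.png",b)
E
```

```text
(331, 246) 0 [16.5149  4.4428 53.1343]
(331, 246) 6 [19.5488  1.7747 53.1413]
(331, 319) 0 [-18.9186   4.5445  53.1331]
(331, 319) 6 [-15.5698   1.7405  53.1404]
(246, 283) 0 [ -1.0314 -34.3228  53.2342]
(246, 283) 6 [  2.1582 -36.8876  53.2409]
(417, 283) 0 [-0.9768 43.7188 53.0322]
(417, 283) 6 [ 2.2088 40.8113 53.0398]
```

View pics/i_w2.png

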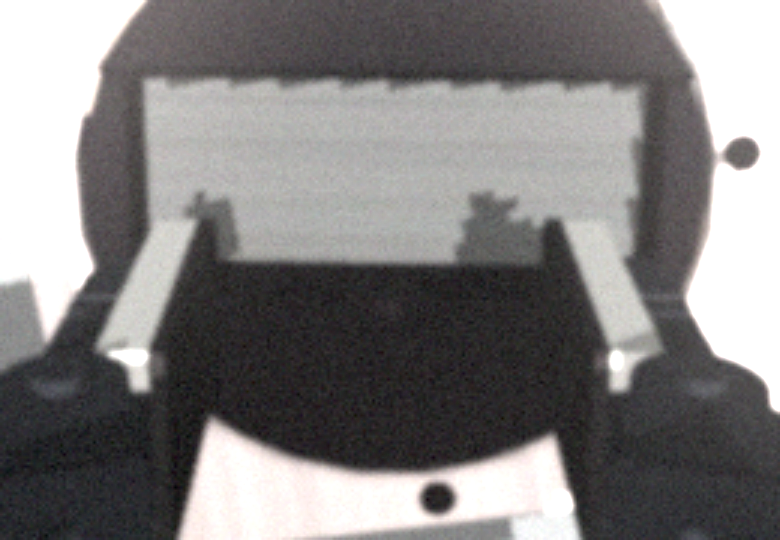

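```bash
python3 - <<'E'
from h import *
g=cv2.cvtColor(cv2.imread("pics/i_wrist.png"),cv2.COLOR_BGR2GRAY)
print(g[228:320,320:340].mean(1).round().astype(int))
print("row 260 L",g[255:265,225:260].mean(0).round().astype(int),"R",g[255:265,405:445].mean(0).round().astype(int))
s,R=tool()
for z in(.153,.137):
  for dx in (-.018,.018): print(z,dx,proj("wrist",R@np.array([dx,0.0015,0])+np.array([*s['tcp_pos'][:2],z])))
E
```

```text
[34 33 34 33 33 33 32 33 33 34 32 31 32 31 30 28 25 27 40 53 65 74 79 81
 80 78 78 80 81 82 83 82 81 82 81 82 82 81 80 78 78 78 79 80 80 79 79 79
 80 81 82 82 81 81 82 81 81 80 79 78 79 79 80 81 80 80 80 80 80 79 77 77
 76 76 77 77 77 75 71 55 35 21 18 17 18 18 18 18 18 18 18 18]
row 260 L [166 135  99  78  72  63  53  47  47  45  46  46  45  45  45  44  42  39
  37  38  38  39  49  68  83  88  88  88  88  88  87  87  87  87  87] R [ 85  85  87  87  87  86  85  80  69  54  42  36  35  34  35  36  37  41
  42  42  43  45  44  45  44  44  47  48  52  61  85 115 146 171 193 206
 214 216 216 215]
0.153 -0.018 [324.7848 317.1903]
0.153 0.018 [324.6948 242.7763]
0.137 -0.018 [324.9633 303.4303]
0.137 0.018 [324.8889 234.1907]
```

The slot is nearly centred on the tool, about 1.5 mm off along each axis. I'll nudge across and go in.

Emit:
play_rows(series="47 .1 .15 1.5 0 0 0;47 0 0 1.5 0 0 0;47 0 0 1 0 0 0;47 0 0 .3 0 0 0;47 0 0 0 0 0 0")

```text
clock: 9.52
tcp_pos: [0.4762, -0.0316, 0.1615]
orientation: [-0.0, -0.627, 0.779, 0.0]
wrist_force: [-0.4, 0.1, -0.6]
finger_gap: 0.0397
```

Emit:
play_rows(series="47 0 0 .3 0 0 0;47 0 0 .3 0 0 0;47 0 0 .2 0 0 0;47 0 0 0 0 0 0")

```text
clock: 10.02
tcp_pos: [0.4766, -0.0318, 0.1545]
orientation: [0.0, -0.627, 0.779, -0.0]
wrist_force: [-2.0, 0.2, 5.4]
finger_gap: 0.0404
```

Emit:
play_rows(series="47 0 0 .1 0 0 0;47 0 0 .05 0 0 0;47 0 0 0 0 0 0")

```text
clock: 10.4
tcp_pos: [0.4766, -0.0317, 0.1543]
orientation: [0.001, -0.627, 0.779, -0.001]
wrist_force: [-4.5, 1.4, 15.4]
finger_gap: 0.0403
```

The fingertips are bottomed in the slot with 15 N, so the gasket is squeezed. Now I turn clockwise.

Emit:
play_rows(series="47 0 0 0 0 0 5;47 0 0 0 0 0 5;47 0 0 0 0 0 5;47 0 0 0 0 0 5;47 0 0 0 0 0 5;47 0 0 0 0 0 5;47 0 0 0 0 0 0")

```text
clock: 11.28
tcp_pos: [0.4757, -0.0312, 0.1543]
orientation: [0.0, -0.403, 0.915, 0.0]
wrist_force: [-6.8, 2.7, 17.4]
finger_gap: 0.0401
```

```bash
python3 - <<'E'
from h import *
s,R=tool();print(s['clock'],s['tcp_pos'],s['wrist_force'],s['ft_torque'],np.degrees(np.arctan2(-R[1,1],-R[0,1])),s['joint_pos'][5])
E
```

```text
11.275 [ 0.4757 -0.0312  0.1543] [-6.8043  2.7194 17.3844] [ 0.5606  1.4493 -0.0816] -42.417950054509944 -1.0648253202570896
```

Emit:
play_rows(series="47 0 0 0 0 0 5;47 0 0 0 0 0 5;47 0 0 0 0 0 5;47 0 0 0 0 0 5;47 0 0 0 0 0 5;47 0 0 0 0 0 5;47 0 0 0 0 0 0")

```text
clock: 12.15
tcp_pos: [0.476, -0.0306, 0.1543]
orientation: [0.001, -0.153, 0.988, 0.001]
wrist_force: [-5.7, 4.3, 16.3]
finger_gap: 0.0404
```

```bash
python3 - <<'E'
from h import *
s,R=tool();print(s['clock'],s['tcp_pos'],s['wrist_force'],s['ft_torque'],np.degrees(np.arctan2(-R[1,1],-R[0,1])),s['joint_pos'][5])
for n in ("wrist",):
    cv2.imwrite(f"pics/j_{n}.png",cams.read_camera(n)[:,:,::-1])
E
```

```text
12.15 [ 0.476  -0.0306  0.1543] [-5.7489  4.3491 16.3134] [ 0.9285  1.1647 -0.0776] -72.39253988158463 -0.5411992046243616
```

View pics/j_wrist.png

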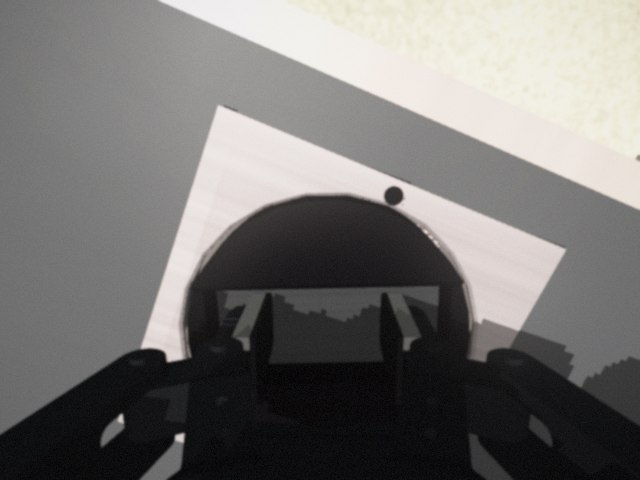

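The slot, with its far edge at row 288, is turning along with the fingertips. I'll keep going to the stop.

Emit:
play_rows(series="47 0 0 0 0 0 5;47 0 0 0 0 0 5;47 0 0 0 0 0 5;47 0 0 0 0 0 5;47 0 0 0 0 0 0")

```text
clock: 12.82
tcp_pos: [0.4769, -0.0309, 0.1543]
orientation: [0.001, 0.021, 1.0, 0.001]
wrist_force: [-3.8, 4.1, 14.2]
finger_gap: 0.0402
```

```bash
cat > st.py <<'E'
from h import *
s,R=tool();print(s['clock'],s['tcp_pos'],s['wrist_force'],s['ft_torque'],np.degrees(np.arctan2(-R[1,1],-R[0,1])),s['joint_pos'][5],s['tau'][5])
E
python3 st.py
```

```text
12.825 [ 0.4769 -0.0309  0.1543] [-3.829   4.108  14.2486] [ 0.8159  0.7648 -0.0678] -92.39868769713634 -0.1921285167880288 0.1351826498284936
```

Emit:
play_rows(series="47 0 0 0 0 0 4;47 0 0 0 0 0 4;47 0 0 0 0 0 0")

```text
clock: 13.2
tcp_pos: [0.4773, -0.0312, 0.1543]
orientation: [0.002, 0.091, 0.996, 0.001]
wrist_force: [-2.6, 2.7, 13.2]
finger_gap: 0.0402
```

```bash
python3 st.py
```

```text
13.2 [ 0.4773 -0.0312  0.1543] [-2.6357  2.7447 13.1868] [ 0.5911  0.5226 -0.1364] -100.40385555490938 -0.05259445360543474 0.0858497223816812
```

Emit:
play_rows(series="47 0 0 0 0 0 4;47 0 0 0 0 0 4;47 0 0 0 0 0 0")

```text
clock: 13.58
tcp_pos: [0.4781, -0.0318, 0.1544]
orientation: [0.002, 0.16, 0.987, 0.0]
wrist_force: [-0.4, -0.0, 11.2]
finger_gap: 0.0403
```

```bash
python3 st.py
```

```text
13.575 [ 0.4781 -0.0318  0.1544] [-0.3884 -0.0388 11.198 ] [ 0.1603  0.0837 -0.0723] -108.41867729935176 0.08693136687679277 0.07193727884441614
```

```bash
python3 - <<'E'
from h import *
a=cams.read_camera("wrist")[:,:,::-1]
cv2.imwrite("pics/k_wrist.png",cv2.convertScaleAbs(a,alpha=1.6))
E
```

```text
(no output)
```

View pics/k_wrist.png

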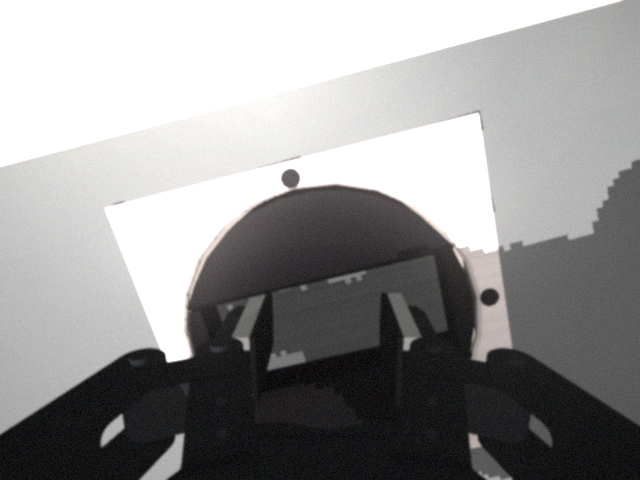

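```bash
python3 - <<'E'
from h import *
def ang(p,q,z):
    d=onz("wrist",q,z)-onz("wrist",p,z);return np.degrees(np.arctan2(d[1],d[0]))
print(ang((190,308),(437,255),.153),ang((105,207),(480,112),.153),ang((0,167),(610,4),.15))
E
```

```text
84.38540546474843 85.46607945788172 85.6046219410019
```

Emit:
play_rows(series="47 0 0 0 0 0 3;47 0 0 0 0 0 3;47 0 0 0 0 0 0;47 0 0 0 0 0 0")

```text
clock: 14.12
tcp_pos: [0.4771, -0.0312, 0.1544]
orientation: [0.002, 0.209, 0.978, 0.0]
wrist_force: [-3.1, 2.1, 13.4]
finger_gap: 0.0402
```

```bash
python3 st.py
```

```text
14.125 [ 0.4771 -0.0312  0.1544] [-3.0671  2.1198 13.4403] [0.3641 0.647  1.6925] -114.14178056828148 0.18757937108644268 1.6519181057810783
```

Wrist torque has jumped to 1.7 N m, well above the 0.25 N m the fastener takes to turn, so it's at its stop. I'll lift the tips off the slot floor first so they don't drag it back, then ease the turn off and withdraw.

Emit:
play_rows(series="47 0 0 -.3 0 0 0;47 0 0 -.1 0 0 0;47 0 0 0 0 0 -4;47 0 0 0 0 0 -4;47 0 0 0 0 0 -4;47 0 0 -1 0 0 0;47 0 0 -3 0 0 0;47 0 0 -6 0 0 0;47 0 0 -4 0 0 0;47 0 0 0 0 0 0")

```text
clock: 15.38
tcp_pos: [0.4779, -0.0322, 0.3005]
orientation: [0.004, 0.109, 0.994, -0.001]
wrist_force: [-0.0, -0.1, -0.6]
finger_gap: 0.0404
```

```bash
python3 st.py;  python3 - <<'E'
from h import *
for n in ("side","wrist","scene"):
    a=cams.read_camera(n)[:,:,::-1]
    if n=="side": a=a[140:380,160:480]
    if n!="wrist": a=cv2.resize(a,(800,600),interpolation=cv2.INTER_CUBIC)
    cv2.imwrite(f"pics/l_{n}.png",a)
E
```

```text
15.375 [ 0.4779 -0.0322  0.3005] [-0.0294 -0.0871 -0.5879] [ 0.0182 -0.0328  0.003 ] -102.53358080292256 -0.016264205551003847 -0.010430073598399758
```

View pics/l_side.png

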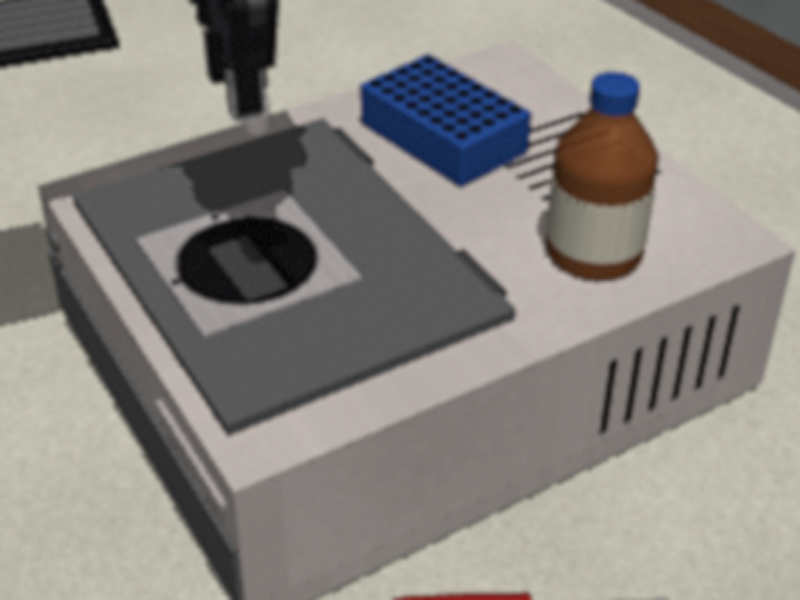

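View pics/l_wrist.png

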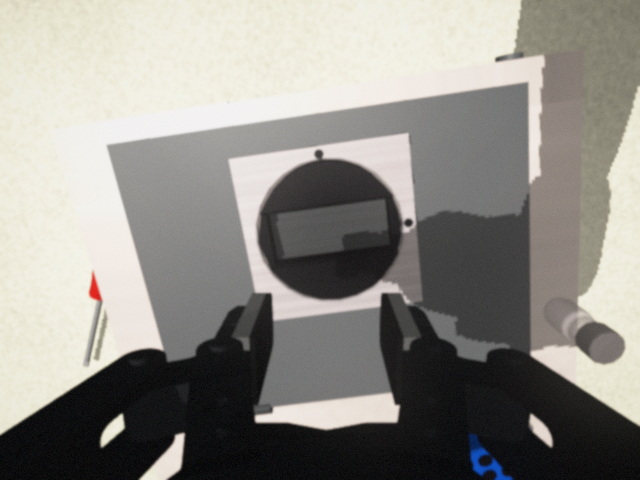

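View pics/l_scene.png

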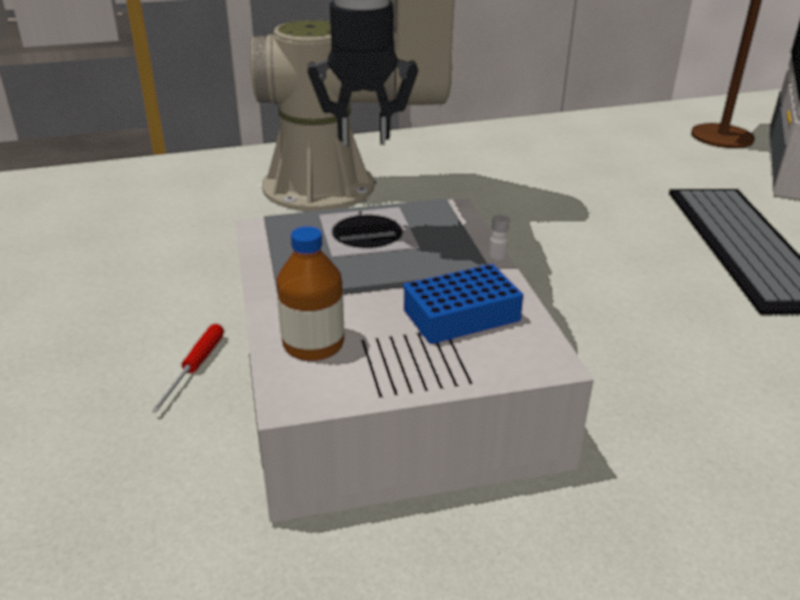

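The views show the cover flat and the slot lying along the front edge, with the wrist-view slot edge from (264,213) to (389,198). One last measurement of the slot against the plate edges.

```bash
python3 - <<'E'
from h import *
def ang(p,q,z):
    d=onz("wrist",q,z)-onz("wrist",p,z);return np.degrees(np.arctan2(d[1],d[0]))
g=cv2.cvtColor(cv2.imread("pics/l_wrist.png"),cv2.COLOR_BGR2GRAY)
# floor far boundary per column
m=((g>48)*255).astype(np.uint8)
pts=[]
for u in range(285,380,3):
    col=g[192:225,u].astype(int);d=np.diff(cv2.GaussianBlur(col.astype(np.float32).reshape(-1,1),(1,3),0).ravel());pts.append((u,192+np.argmax(d)))
l=cv2.fitLine(np.array(pts,np.float32),cv2.DIST_HUBER,0,.01,.01).ravel();p=lambda u:(u,l[3]+(u-l[2])*l[1]/l[0])
q=[]
for u in range(240,400,4):
    col=g[125:170,u].astype(np.float32);q.append((u,125+np.argmax(np.diff(col))))
k=cv2.fitLine(np.array(q,np.float32),cv2.DIST_HUBER,0,.01,.01).ravel();r=lambda u:(u,k[3]+(u-k[2])*k[1]/k[0])
print("slot",p(270),p(385),ang(p(270),p(385),.153),"plate",r(232),r(405),ang(r(232),r(405),.151))
E
```

```text
slot (270, np.float32(213.84824)) (385, np.float32(197.77023)) 85.54476172590421 plate (232, np.float32(157.1895)) (405, np.float32(132.21614)) 85.49318439003217
```

The slot is parallel to the plate within 0.1°, so it's locked. Nothing is touching the robot, so I'm handing in.

```bash
python3 -c "
from workcell import workorder;print(workorder.hand_in())"
```

```text
the job is handed in; nothing more can be done
None
```

The cover is down on its gasket and locked, and the job was handed in at about 15.5 s of the 51 s allowed.

**What I did:** I pushed the cover down with the shut fingertips on the bare right-hand side of the plate, reaching about 18 N with the plate flat. I then set both fingertips in the slot and turned the fastener clockwise to its stop. The tips were lifted off the slot floor before easing back, so they would not drag the fastener with them.

**Last checks:**
- **Stop reached:** the wrist torque rose from about 0.1 to 1.7 N m at the end of the turn.
- **Locked:** after withdrawing, the slot lay parallel to the fastener plate's edge within 0.1° in the wrist view.
- **Cover:** it looked flat in the pictures. I did not measure its height again after withdrawing.
- **Other objects:** the rack, bottle, vial and screwdriver looked unmoved in the pictures. I did not measure their positions.
- **Robot clear:** the wrist force was about 0 with the tool 0.30 m above the bench.

**Disagreement:** the cameras differed by up to about 8 mm on the slot centre. The wrist camera showed a 2–3 mm bias against the fingertips, so I corrected for it. The fingertips then entered the slot without touching its rim.

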